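Rack the rinsed polishing blocks in reverse order

TASK

The four colour-coded hand polishing blocks have been rinsed and stand in a row on the drip tray. Move them to the wooden storage rack in reverse order: as seen from the robot, the leftmost block of the tray goes into the rightmost bay, the next into the bay beside it, and so on. Set each down gently, without dropping it, so that it stands upright and lengthwise on the floor of its own bay, and let go.

Things in the scene. Friction and masses are not known exactly. Their poses are not given: they have to be found in the camera images.
- drip_tray: stainless drip tray, a flat plate 118 (its x) x 300 (its y) x 8 mm, fixed to the bench; origin at the centre of its underside, z up. Its four places lie at y = +105, +35, -35, -105 mm (+y is the robot's left), each carrying one coloured holder. It stands either in the row near the robot or in the far row, turned a little.
- storage_rack: empty plywood rack, dark dividers, 114 (x) x 285 (y) mm, fixed, turned a little, in the row (near or far) where the tray is not; origin at centre of underside, z up, +y to the robot's left. Floor 8 mm thick; four open bays centred at x = 0, y = +105, +35, -35, -105 mm, each 104 (x) x 65 (y) mm inside; walls 5 mm thick, 8 mm above the floor. Block x goes along rack x, about 10 mm play each side.
- block_green: green hand polishing block, loose, 0.2 kg: base 84 (x) x 46 (y) x 18 mm with a grip ridge on the middle of its top, 66 (x) x 22 (y) mm, reaching 50 mm over the underside; grip across the ridge (fingers close along y). Origin at centre of underside, z up. Starts upright on the holder of its colour, x along the tray's x; neighbours 70 mm apart, centre to centre.
- block_red: red hand polishing block, loose, 0.2 kg: base 84 (x) x 46 (y) x 18 mm with a grip ridge on the middle of its top, 66 (x) x 22 (y) mm, reaching 50 mm over the underside; grip across the ridge (fingers close along y). Origin at centre of underside, z up. Starts upright on the holder of its colour, x along the tray's x; neighbours 70 mm apart, centre to centre.
- block_yellow: yellow hand polishing block, loose, 0.2 kg: base 84 (x) x 46 (y) x 18 mm with a grip ridge on the middle of its top, 66 (x) x 22 (y) mm, reaching 50 mm over the underside; grip across the ridge (fingers close along y). Origin at centre of underside, z up. Starts upright on the holder of its colour, x along the tray's x; neighbours 70 mm apart, centre to centre.
- block_blue: blue hand polishing block, loose, 0.2 kg: base 84 (x) x 46 (y) x 18 mm with a grip ridge on the middle of its top, 66 (x) x 22 (y) mm, reaching 50 mm over the underside; grip across the ridge (fingers close along y). Origin at centre of underside, z up. Starts upright on the holder of its colour, x along the tray's x; neighbours 70 mm apart, centre to centre.
- holder_green: green holder, fixed on the drip tray; stays there and marks where the green block stood at the start; its place in the row varies. Plate 114 (x) x 58 (y) x 8 mm with two lips 6 mm high, 60 mm long, along its y sides, 50 mm apart inside; origin at centre of underside, 8 mm above the bench; the block's underside starts 16 mm above the bench.
- holder_red: red holder, fixed on the drip tray; stays there and marks where the red block stood at the start; its place in the row varies. Plate 114 (x) x 58 (y) x 8 mm with two lips 6 mm high, 60 mm long, along its y sides, 50 mm apart inside; origin at centre of underside, 8 mm above the bench; the block's underside starts 16 mm above the bench.
- holder_yellow: yellow holder, fixed on the drip tray; stays there and marks where the yellow block stood at the start; its place in the row varies. Plate 114 (x) x 58 (y) x 8 mm with two lips 6 mm high, 60 mm long, along its y sides, 50 mm apart inside; origin at centre of underside, 8 mm above the bench; the block's underside starts 16 mm above the bench.
- holder_blue: blue holder, fixed on the drip tray; stays there and marks where the blue block stood at the start; its place in the row varies. Plate 114 (x) x 58 (y) x 8 mm with two lips 6 mm high, 60 mm long, along its y sides, 50 mm apart inside; origin at centre of underside, 8 mm above the bench; the block's underside starts 16 mm above the bench.
Things that resemble listed ones, but are neither listed nor needed, are in the scene too. What is shaped like the block_green but pink is not meant. Several things have the shape of the block_red; the one meant has the colours described above.

How it is judged (in metres and radians):
At the end, for the whole second after the job is handed in: Each block stands in the rack bay mirroring its holder: rack-frame y = minus the holder's tray-frame y within 13 mm, x within 14 mm of the bay centre, underside within 4 mm of the bay floor, tilt below 0.08 rad, length within 0.35 rad of the bay's; released, at rest (((y of holder_green in the frame of drip_tray between 0.085 and 0.125 m and y of block_green in the frame of storage_rack between -0.118 and -0.092 m) or (y of holder_green in the frame of drip_tray between 0.015 and 0.055 m and y of block_green in the frame of storage_rack between -0.048 and -0.022 m) or (y of holder_green in the frame of drip_tray between -0.055 and -0.015 m and y of block_green in the frame of storage_rack between 0.022 and 0.048 m) or (y of holder_green in the frame of drip_tray between -0.125 and -0.085 m and y of block_green in the frame of storage_rack between 0.092 and 0.118 m)) and x of block_green in the frame of storage_rack between -0.014 and 0.014 m and z of block_green in the frame of storage_rack between 0.004 and 0.012 m and angle between each of block_green, block_red, block_yellow, block_blue's own z axis and vertical below 0.08 rad and angle between the x axis of each of block_green, block_red, block_yellow, block_blue and the x axis of storage_rack, either way round below 0.35 rad and linear speed of each of block_green, block_red, block_yellow, block_blue below 0.02 m/s and angular speed of each of block_green, block_red, block_yellow, block_blue below 0.2 rad/s and ((y of holder_red in the frame of drip_tray between 0.085 and 0.125 m and y of block_red in the frame of storage_rack between -0.118 and -0.092 m) or (y of holder_red in the frame of drip_tray between 0.015 and 0.055 m and y of block_red in the frame of storage_rack between -0.048 and -0.022 m) or (y of holder_red in the frame of drip_tray between -0.055 and -0.015 m and y of block_red in the frame of storage_rack between 0.022 and 0.048 m) or (y of holder_red in the frame of drip_tray between -0.125 and -0.085 m and y of block_red in the frame of storage_rack between 0.092 and 0.118 m)) and x of block_red in the frame of storage_rack between -0.014 and 0.014 m and z of block_red in the frame of storage_rack between 0.004 and 0.012 m and ((y of holder_yellow in the frame of drip_tray between 0.085 and 0.125 m and y of block_yellow in the frame of storage_rack between -0.118 and -0.092 m) or (y of holder_yellow in the frame of drip_tray between 0.015 and 0.055 m and y of block_yellow in the frame of storage_rack between -0.048 and -0.022 m) or (y of holder_yellow in the frame of drip_tray between -0.055 and -0.015 m and y of block_yellow in the frame of storage_rack between 0.022 and 0.048 m) or (y of holder_yellow in the frame of drip_tray between -0.125 and -0.085 m and y of block_yellow in the frame of storage_rack between 0.092 and 0.118 m)) and x of block_yellow in the frame of storage_rack between -0.014 and 0.014 m and z of block_yellow in the frame of storage_rack between 0.004 and 0.012 m and ((y of holder_blue in the frame of drip_tray between 0.085 and 0.125 m and y of block_blue in the frame of storage_rack between -0.118 and -0.092 m) or (y of holder_blue in the frame of drip_tray between 0.015 and 0.055 m and y of block_blue in the frame of storage_rack between -0.048 and -0.022 m) or (y of holder_blue in the frame of drip_tray between -0.055 and -0.015 m and y of block_blue in the frame of storage_rack between 0.022 and 0.048 m) or (y of holder_blue in the frame of drip_tray between -0.125 and -0.085 m and y of block_blue in the frame of storage_rack between 0.092 and 0.118 m)) and x of block_blue in the frame of storage_rack between -0.014 and 0.014 m and z of block_blue in the frame of storage_rack between 0.004 and 0.012 m); the robot touches nothing.
It fails at once if the green block is dropped (falls free of the fingers faster than 0.75 m/s, a drop of about 30 mm) or tossed (contact force between block_green and the fingers below 0.05 N and linear speed of block_green above 0.75 m/s).
It fails at once if the red block is dropped (falls free of the fingers faster than 0.75 m/s, a drop of about 30 mm) or tossed (contact force between block_red and the fingers below 0.05 N and linear speed of block_red above 0.75 m/s).
It fails at once if the yellow block is dropped (falls free of the fingers faster than 0.75 m/s, a drop of about 30 mm) or tossed (contact force between block_yellow and the fingers below 0.05 N and linear speed of block_yellow above 0.75 m/s).
It fails at once if the blue block is dropped (falls free of the fingers faster than 0.75 m/s, a drop of about 30 mm) or tossed (contact force between block_blue and the fingers below 0.05 N and linear speed of block_blue above 0.75 m/s).
It also fails if it takes over 115 s, if anything falls off the work surface, if the arm or the gripper's body presses on something with over 40 N, if the wrist force passes 120 N, or if a joint passes its speed limit or range.

ROBOT

A 6-joint arm with a two-finger parallel gripper is mounted at the origin on the work surface. World frame = base frame: x ahead of the robot, y to its left, z up, the work surface at z = 0. Lengths are in m, angles in degrees, forces in N, time in s.
With the tool pointing down it reaches from about 0.35 to 0.875 m from the base axis. Payload 4.2 kg.
Tool frame: the origin (TCP) lies midway between the tips of the shut fingers; the grasp point (between the pads) lies 19 mm behind it (r.pinch_z is the distance from the TCP to the grasp point, in m); z points along the fingers, y is the line along which they close (so a half turn about z gives the same grasp; the last joint's range is limited). The gripper opens to 87 mm and grips with 3 to 60 N. Pads are 19 mm wide; open, the fingers measure 117 mm over their backs; the gripper's body (75 mm by 190 mm) begins 51 mm behind the grasp point.
Start: joints at [91.593, 22.042, 0.453, 0, -68.411, -14.817], TCP at [0.143, 0.608, 0.223] pointing down, gripper open.
Joint ranges: [-179.83, 179.83], [-69.29, 118.12], [-61.27, 80.66], [-181.25, 117.63], [-171.15, -9.14], [-177.46, 177.46]. Speed limits (degrees/s): [159.86, 159.86, 180, 180, 180, 180].

INTERFACE

Orientations are given as a 3x3 rotation matrix whose columns are the frame's x, y, z axes.
In Python, from station import r, imaging, models gives the robot as it stands. The module is installed in compiled form; this text tells all that it offers.
- The arm moves only by the tool apply_moves, never from a script. Its argument "moves" is a list of rows, each a list of 2 entries, a list of its own where there are three numbers: the shift along the tool's x, y, z in m, then the turn about the tool's z in degrees. A call has 1 to 5 rows; each row shifts and turns the commanded pose from where the row before left it, along the tool's axes as they then stand; what a row does not reach is not made up. A row lasts 1/12 s, in which the tool goes at most 41.7 mm and 7.16 degrees, less where a joint would pass 70% of its speed; a pose out of reach is approached as far as the arm can. A call is refused whole if a number of a shift passes 0.0417 or a number of a turn 7.16, either way. A call with a gripper value outside its range is refused whole. "hand" is the finger opening in m, from 0 to 0.087, set as the call begins (left out, the last holds). The fingers move at their own pace and stop on an object; the grip force is fixed at half the most. Time passes only in rows, so rows that do not move let the fingers close. It gives the time, the measured TCP pose, the force, the opening and the grip force at its end, in the units of the state.
- r.sense(): the state, without advancing time (a new reading comes with each control period).
- imaging.capture(name): name is "scene" or "top" or "wrist"; returns a dict with "frame" (420x560x3 uint8, blue, green, red), "intrinsics" (3x3 intrinsics, pixels), "eye" and "orientation" of the camera in the world. Camera axes: x right, y down, z forward; pixel columns grow to the right and rows downward; lengths in m; the calibration is good to about 2 mm. The wrist camera is an equidistant fisheye: a pixel r from the principal point sees the ray r / f radians off the axis. A picture is of the moment at which its call begins. There is no depth.
- r.finish_job(): hands the job in; it is judged then, once.
Trained networks look in a picture, given as the dict that the camera call returned (one of the last four; its "shot" number tells which), for a name from the list of things; names that differ only in an ending like _2 or _b are one class to them, and where a whole thing is asked for, a point or a joint stands for the part that bears it (a point fixed in the world has none). Each returns a list of dicts, best first, with "confidence" (0 to 1); they miss things now and then, are a little off and sometimes report something else, mostly with a low value. They report only what shows in the picture. A call takes as long as a camera call. They do not tell look-alikes from the thing itself.
- models.cut_out(picture, target): "region" (420x560 bool, what is visible of it) and "extent" ([left, top, width, height] as shares, 0 to 1, of the picture: columns of its width, rows of its height, round what is visible of it).
- models.place_of(picture, target): "at" ([column, row] as shares, 0 to 1, of the picture: columns of its width, rows of its height: a listed point, or the origin of a listed thing).
The state is a dict: "time_s": time; "joints": joint angles; "joint_velocities": joint speeds; "effort": joint torques, N m; "tcp_pos": TCP position; "ee_rot": TCP orientation; "wrist_force": force on the tool from outside, world axes, zero at the start; "moment": the same for the moment, N m; "gripper_width": opening from 0.0 (shut) to 1.0 (fully open); "gripper_force": force on a finger pad.
Only numpy, scipy, OpenCV 4.12 (cv2) and the standard library are available. Lean on these libraries where they do the work, as an engineer would, in place of code of your own. Each camera call takes 0.05 s, during which the arm holds its last target. There are 200 camera calls.

## Working session

There is one attempt and no reset: what is moved stays moved. The work goes in short steps, Python scripts to look and compute and a tool call to move; the robot and the scene stay as the last step left them, time stands still between calls to the robot, and variables do not carry over. Pictures are saved under pics/ and viewed, at most 14 in all, crops included, and the job is handed in when it is done.

Besides the shell and the picture viewer there is one more tool, called after "Call:" by a JSON object that holds its "name" and its "arguments". apply_moves: Moves the arm, as the interface text tells. Its arguments: {"type":"object","properties":{"moves":{"type":"array"},"hand":{"type":"number"}},"required":["moves"]}

```bash
mkdir -p pics
python3 - <<'E'
from station import r, imaging, models
import cv2,numpy as np
s=r.sense();print(s['time_s'],s['tcp_pos'],np.round(s['ee_rot'],3).tolist(),s['gripper_width'],r.pinch_z)
for n in('scene','top'):
    p=imaging.capture(n);cv2.imwrite(f'pics/{n}0.png',p['frame'])
    print(n,p['intrinsics'].tolist() if hasattr(p['intrinsics'],'tolist') else p['intrinsics'],np.round(p['eye'],4),np.round(p['orientation'],4).tolist())
    for t in('drip_tray','storage_rack','block_green','block_red','block_yellow','block_blue','holder_green','holder_red','holder_yellow','holder_blue'):
        print(t,[(round(d['at'][0]*560,1),round(d['at'][1]*420,1),round(d['confidence'],2)) for d in models.place_of(p,t)])
E
```

```text
0.0 [0.14281961 0.60784914 0.22143727] [[0.973, -0.229, -0.0], [-0.229, -0.973, -0.002], [0.0, 0.002, -1.0]] 0.9991353444874038 0.0187
scene [[479.55284755397406, 0.0, 275.88277987515465], [0.0, 479.55284755397406, 206.01869329029776], [0.0, 0.0, 1.0]] [ 1.2002 -0.5113  0.7751] [[0.542, 0.5143, -0.6646], [0.8402, -0.3464, 0.4172], [-0.0157, -0.7845, -0.6199]]
drip_tray [(288.5, 228.5, 0.93)]
storage_rack [(329.7, 289.4, 0.69)]
block_green [(300.8, 219.8, 0.93), (255.9, 246.5, 0.71), (349.3, 186.1, 0.68)]
block_red [(252.3, 242.2, 0.91), (138.9, 210.8, 0.87)]
block_yellow [(321.2, 206.4, 0.85)]
block_blue [(279.2, 230.4, 0.81)]
holder_green [(300.1, 219.0, 0.55)]
holder_red [(254.5, 245.1, 0.81)]
holder_yellow [(319.4, 206.3, 0.74)]
holder_blue [(281.6, 230.3, 0.71)]
top [[545.670331599959, 0.0, 273.68400080226286], [0.0, 545.670331599959, 217.8898034913171], [0.0, 0.0, 1.0]] [ 0.2951 -0.048   1.466 ] [[0.0048, -0.9946, 0.1035], [-1.0, -0.004, 0.0071], [-0.0066, -0.1035, -0.9946]]
drip_tray [(265.3, 212.0, 0.67)]
storage_rack [(278.1, 133.1, 0.74)]
block_green [(250.7, 211.2, 0.66), (171.4, 234.4, 0.55)]
block_red [(371.2, 311.2, 0.9), (302.7, 208.3, 0.65)]
block_yellow [(224.1, 221.2, 0.87)]
block_blue [(271.7, 210.7, 0.61)]
holder_green [(250.5, 214.8, 0.82)]
holder_red [(298.8, 208.2, 0.65)]
holder_yellow [(224.2, 219.8, 0.56)]
holder_blue [(278.3, 207.6, 0.77)]
```

View pics/scene0.png

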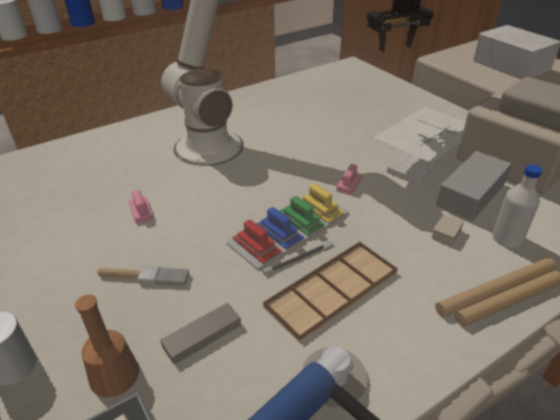

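View pics/top0.png

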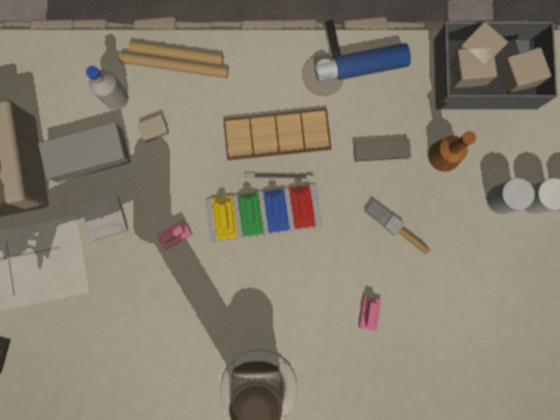

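The tray is in the near row, at top (224..302, 211), with yellow, green, blue and red from the robot's left. The rack is in the far row at (278, 133). The pink look-alikes are at top (174, 235) and (370, 312), and the detector reports them as green and red at low confidence or falsely, so I exclude them by colour. Next I fit poses from both views.

```bash
cat > fit.py <<'E'
from station import r, imaging, models
import cv2,numpy as np
from scipy.optimize import minimize
from scipy.spatial.transform import Rotation as R
COL=['yellow','green','blue','red']
def box(cx,cy,z0,sx,sy,h):
    return np.array([[cx+a*sx/2,cy+b*sy/2,z0+c*h] for a in(-1,1) for b in(-1,1) for c in(0,1)])
RACK=[box(0,0,0,.114,.285,.016)]
BLOCK=[box(0,0,0,.084,.046,.018),box(0,0,.018,.066,.022,.032)]
TRAYSET=[box(0,0,0,.118,.300,.008)]
def hold(y): return [box(0,y,.008,.114,.058,.008)]+[b+[0,y,.016] for b in BLOCK]+[box(0,y+s*.027,.016,.06,.004,.006) for s in(-1,1)]
def proj(p,P):
    q=(P-p['eye'])@np.asarray(p['orientation']); K=np.asarray(p['intrinsics'])
    if p.get('fish'):
        rho=np.hypot(q[:,0],q[:,1]);th=np.arctan2(rho,q[:,2]);s=th/np.maximum(rho,1e-9)
        return np.c_[K[0,0]*q[:,0]*s+K[0,2],K[1,1]*q[:,1]*s+K[1,2]]
    return (q@K.T)[:,:2]/q[:,2:]
def cap(n):
    p=imaging.capture(n);p['fish']=n=='wrist';return p
def render(p,boxes,pose):
    x,y,z,yaw=pose;M=R.from_euler('z',yaw).as_matrix();S=4
    im=np.zeros((420*S,560*S),np.uint8)
    for b in boxes:
        h=cv2.convexHull((S*(proj(p,b@M.T+[x,y,z])+.5)).astype(np.float32))
        cv2.fillConvexPoly(im,np.round(h*16).astype(np.int32),255,shift=4)
    return cv2.resize(im,(560,420),interpolation=cv2.INTER_AREA)/255.
def fit(views,boxes,x0,freez=True):
    def f(v):
        v=np.array(v);pose=[v[0],v[1],v[2] if freez else x0[2],v[-1]/2];c=0
        for p,m in views:
            g=render(p,boxes,pose);c+=1-np.minimum(g,m).sum()/np.maximum(g,m).sum()
        return c/len(views)
    v0=np.array(list(x0[:3] if freez else x0[:2])+[2*x0[3]])
    best=None
    for st in(.03,.012):
        sim=np.vstack([v0]+[v0+st*e for e in np.eye(len(v0))])
        s=minimize(f,v0,method='Nelder-Mead',options=dict(initial_simplex=sim,xatol=2e-4,fatol=1e-4,maxiter=250));v0=s.x
    return [v0[0],v0[1],v0[2] if freez else x0[2],v0[-1]/2],1-s.fun
def pix2w(p,uv,z):
    K=np.asarray(p['intrinsics']);d=np.asarray(p['orientation'])@np.linalg.solve(K,[*uv,1.]);e=np.asarray(p['eye'])
    return e+d*(z-e[2])/d[2]
E
cat > a.py <<'E'
from fit import *
ps=[cap('scene'),cap('top')]
def mask(p,names,near):
    m=np.zeros((420,560),bool)
    for n in names:
        ds=models.cut_out(p,n)
        ds=[d for d in ds if d['confidence']>.4]
        def dist(d):
            e=d['extent'];return np.hypot((e[0]+e[2]/2)*560-near[0],(e[1]+e[3]/2)*420-near[1])
        if ds: m|=min(ds,key=dist)['region']
        else: print('none',n)
    return m.astype(float)
g=pix2w(ps[1],(278,133),.01);print('rack guess',g)
ms=[mask(p,['storage_rack'],c) for p,c in zip(ps,[(330,289),(278,133)])]
for vv in(list(zip(ps,ms)),list(zip(ps,ms))[1:]):
    print('rack',*[(np.round(a,4)) for a in fit(vv,RACK,[g[0],g[1],0,-.06],len(vv)>1)])
C=dict(yellow=[(321,206),(224,219)],green=[(300,219),(250,213)],blue=[(280,230),(275,210)],red=[(254,244),(301,208)])
out=[p['frame'].copy() for p in ps]
for c in COL:
    ms=[mask(p,['block_'+c,'holder_'+c],k) for p,k in zip(ps,C[c])]
    g=pix2w(ps[1],C[c][1],.02)
    print(c,*[np.round(a,4) for a in fit(list(zip(ps,ms)),hold(0),[g[0],g[1],0,-.06])])
E
python3 a.py
```

```text
rack guess [ 0.67938886 -0.04829926  0.01      ]
rack [ 0.6781 -0.045   0.001   0.1092] 0.966
rack [ 0.6786 -0.0435  0.      0.1114] 0.9782
yellow [ 0.448   0.0955  0.0021 -0.0377] 0.8113
green [ 0.4586  0.0262 -0.0031  0.1081] 0.5255
blue [ 0.4671 -0.0439  0.      0.1171] 0.913
red [ 0.4787 -0.114  -0.0016  0.106 ] 0.868
```

Call:
{"name": "apply_moves", "arguments": {"moves": [[[0,0,0],-7.13],[[0,0,0],-7.13],[[0,0,0],-7.13],[[0.0135,0.0386,0],0],[[0.0135,0.0386,0],0]], "hand": 0.087}}

```text
time_s: 2.52
tcp_pos: [0.1803, 0.5359, 0.2214]
ee_rot: [[0.99, 0.145, -0.0], [0.145, -0.99, -0.001], [-0.0, 0.001, -1.0]]
wrist_force: [0.9, -1.0, 0.9]
gripper_width: 0.995
gripper_force: 0.0
```

Call:
{"name": "apply_moves", "arguments": {"moves": [[[0.0135,0.0386,0],0],[[0.0135,0.0386,0],0],[[0.0135,0.0386,0],0],[[0.0135,0.0386,0],0],[[0.0135,0.0386,0],0]]}}

```text
time_s: 2.93
tcp_pos: [0.2754, 0.3525, 0.2228]
ee_rot: [[0.99, 0.143, 0.0], [0.143, -0.99, 0.001], [0.0, -0.001, -1.0]]
wrist_force: [1.2, -0.2, 0.3]
gripper_width: 0.999
gripper_force: 0.0
```

Call:
{"name": "apply_moves", "arguments": {"moves": [[[0.0135,0.0386,0],0],[[0.0135,0.0386,0],0],[[0.0135,0.0386,0],0],[[0.0135,0.0386,0],0],[[0.0135,0.0386,0],0]]}}

```text
time_s: 3.35
tcp_pos: [0.3695, 0.1711, 0.2231]
ee_rot: [[0.99, 0.143, 0.001], [0.143, -0.99, 0.001], [0.001, -0.001, -1.0]]
wrist_force: [1.3, 1.3, 0.0]
gripper_width: 0.997
gripper_force: 0.0
```

Call:
{"name": "apply_moves", "arguments": {"moves": [[[0.0135,0.0386,0],0],[[0.0135,0.0386,0],0],[[0.0135,0.0386,0],0],[[0.0135,0.0386,0],0],[[0.0135,0.0386,0],0]]}}

```text
time_s: 3.77
tcp_pos: [0.464, -0.0106, 0.2231]
ee_rot: [[0.99, 0.142, 0.001], [0.142, -0.99, 0.0], [0.001, -0.0, -1.0]]
wrist_force: [1.6, 1.3, -0.0]
gripper_width: 1.0
gripper_force: 0.0
```

Call:
{"name": "apply_moves", "arguments": {"moves": [[[0,0,0],0],[[0,0,0],0],[[0,0,0],0]]}}

```text
time_s: 4.02
tcp_pos: [0.4631, -0.0087, 0.2224]
ee_rot: [[0.99, 0.141, -0.0], [0.141, -0.99, 0.0], [-0.0, -0.0, -1.0]]
wrist_force: [-0.3, 1.1, -0.1]
gripper_width: 1.004
gripper_force: 0.0
```

```bash
cat > b.py <<'E'
from fit import *
import pickle,sys
p=cap('wrist');pickle.dump(p,open('w1.pkl','wb'))
print(p['eye'],np.round(p['orientation'],3).tolist(),p['intrinsics'])
im=p['frame'].copy()
def draw(boxes,pose,c):
    g=render(p,boxes,pose)>.5
    cs,_=cv2.findContours(g.astype(np.uint8),0,1);cv2.drawContours(im,cs,-1,c,1)
draw(RACK,[.6783,-.0445,0,.11],(255,0,255))
T=[.4631,-.0087,0,.143]
for i in range(4): draw(hold([.105,.035,-.035,-.105][i]),T,(255,255,255))
draw(TRAYSET,T,(0,255,255))
cv2.imwrite('pics/w1.png',im)
E
python3 b.py
```

```text
[0.54083711 0.00145427 0.38415825] [[0.142, -0.948, -0.285], [-0.99, -0.136, -0.04], [-0.001, 0.288, -0.958]] [[325.1922621    0.         281.2178459 ]
 [  0.         325.1922621  205.87219436]
 [  0.           0.           1.        ]]
```

View pics/w1.png

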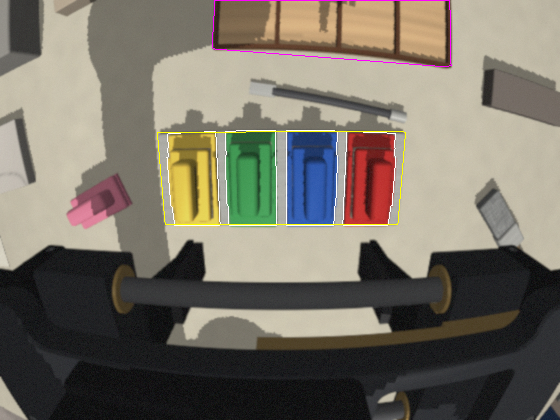

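The wrist view shows yellow (192, 180), green (250, 178), blue (312, 180) and red (370, 180), with the tray and rack overlays within about 2 px. The pink look-alike at (100, 200) stands off the tray. What could be confused: pink (100, 200) here and pink top (370, 312). The targets are the four on the tray. I refine the block poses and heights and take one close crop.

```bash
cat > c.py <<'E'
from fit import *
ps=[cap('wrist'),cap('scene'),cap('top')]
T=[.4631,-.0087,0,.143];im=ps[0]['frame'].copy();im=cv2.resize(im[110:240,140:430],None,fx=2.7,fy=2.7,interpolation=2)
def w(y): return T[0]-y*np.sin(T[3]),T[1]+y*np.cos(T[3])
for c,y in zip(COL,[.105,.035,-.035,-.105]):
    x,yy=w(y);vs={'block':[], 'holder':[]}
    for p in ps:
        ctr=proj(p,np.array([[x,yy,.03]]))[0];reg={}
        for k in vs:
            ds=[d for d in models.cut_out(p,k+'_'+c) if d['confidence']>.35 and np.hypot((d['extent'][0]+d['extent'][2]/2)*560-ctr[0],(d['extent'][1]+d['extent'][3]/2)*420-ctr[1])<22]
            if ds: vs[k].append((p,ds[0]['region'].astype(float)))
            if ds: reg[k]=1
    for boxes,n,z in((BLOCK,'block',.016),):
        if len(vs[n])>=2:
            po,q=fit(vs[n],boxes,[x,yy,z,T[3]]);print(c,n,len(vs[n]),np.round(po,4),round(q,3),'vs',round(x,4),round(yy,4))
            pk,q=fit(vs[n][:1],boxes,[x,yy,.016,T[3]],False);print('   first view, z fixed',np.round(pk,4),round(q,3))
            g=render(ps[0],boxes,po)>.5
            cs,_=cv2.findContours(g.astype(np.uint8),0,1);cv2.drawContours(im,[((k-[140,110])*2.7).astype(np.int32) for k in cs],-1,(255,255,255),1)
        else: print(c,n,'views',len(vs[n]))
cv2.imwrite('pics/w2.png',im)
# rack
ms=[]
for p in ps:
    ds=models.cut_out(p,'storage_rack')
    if ds and p is not ps[0]: ms.append((p,ds[0]['region'].astype(float)))
print('rack',fit(ms,RACK,[.6783,-.0445,0,.11]))
# tray by scene+top+wrist with everything on it
ts=[]
for p in ps:
    m=np.zeros((420,560),bool)
    for n in['drip_tray']:
        ds=models.cut_out(p,n)
        if ds:m|=ds[0]['region'];print('tray',ds[0]['confidence'],ds[0]['region'].sum())
E
python3 c.py
```

```text
yellow block 3 [0.4444 0.0956 0.011  0.1401] 0.751 vs 0.4481 0.0952
   first view, z fixed [0.4458 0.0943 0.016  0.1431] 0.938
green block 3 [0.4598 0.0264 0.0107 0.1403] 0.752 vs 0.4581 0.0259
   first view, z fixed [0.4615 0.0261 0.016  0.1457] 0.936
blue block 3 [ 0.4657 -0.0444  0.0131  0.1496] 0.8 vs 0.4681 -0.0433
   first view, z fixed [ 0.4669 -0.0441  0.016   0.1518] 0.957
red block 3 [ 0.4756 -0.1135  0.0142  0.1448] 0.79 vs 0.4781 -0.1126
   first view, z fixed [ 0.4758 -0.113   0.016   0.1451] 0.966
rack ([np.float64(0.6781744577739546), np.float64(-0.04710356742405763), np.float64(0.0020011324355320545), np.float64(0.10730054692783295)], np.float64(0.940947233023727))
tray 0.8 4422
tray 0.91 646
tray 0.84 680
```

View pics/w2.png

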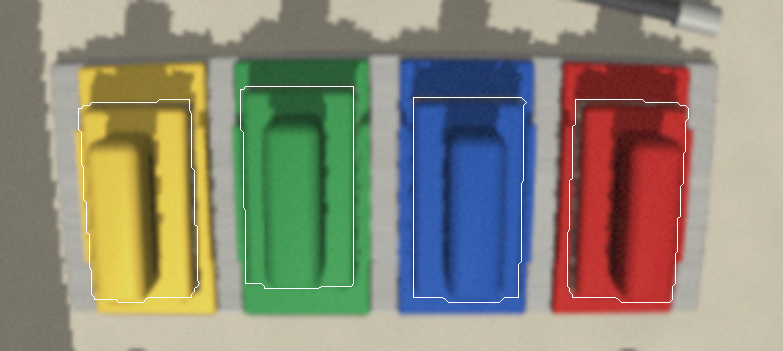

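Each block sits within a few mm of the tray model, with yaw about 8.3° and underside about 11–16 mm against 16 in the text. The crop confirms the colours. First grasp is yellow.

Call:
{"name": "apply_moves", "arguments": {"moves": [[[-0.0009,-0.0348,0],0],[[-0.0009,-0.0348,0],0],[[-0.0008,-0.0348,0],0],[[0,0,0.038],0],[[0,0,0.038],0]], "hand": 0.054}}

```text
time_s: 6.13
tcp_pos: [0.4476, 0.0974, 0.1479]
ee_rot: [[0.989, 0.146, 0.007], [0.146, -0.989, 0.004], [0.008, -0.003, -1.0]]
wrist_force: [-0.1, 0.7, -0.8]
gripper_width: 0.708
gripper_force: 0.0
```

Call:
{"name": "apply_moves", "arguments": {"moves": [[[0,0,0.03],0],[[0,0,0],0],[[0,0,0],0]]}}

```text
time_s: 6.38
tcp_pos: [0.4456, 0.0941, 0.116]
ee_rot: [[0.99, 0.143, -0.002], [0.143, -0.99, -0.002], [-0.003, 0.002, -1.0]]
wrist_force: [0.3, -0.7, 1.8]
gripper_width: 0.631
gripper_force: 0.0
```

Call:
{"name": "apply_moves", "arguments": {"moves": [[[0,0,0.03],0],[[0,0,0.03],0],[[0,0,0.017],0],[[0,0,0],0],[[0,0,0],0]]}}

```text
time_s: 6.8
tcp_pos: [0.4476, 0.095, 0.0411]
ee_rot: [[0.99, 0.142, 0.002], [0.142, -0.99, 0.001], [0.003, -0.0, -1.0]]
wrist_force: [0.8, -0.0, 1.1]
gripper_width: 0.622
gripper_force: 0.0
```

Call:
{"name": "apply_moves", "arguments": {"moves": [[[0,0,0],0],[[0,0,0],0],[[0,0,0],0],[[0,0,0],0],[[0,0,0],0]], "hand": 0.0}}

```text
time_s: 7.22
tcp_pos: [0.4463, 0.0947, 0.0403]
ee_rot: [[0.99, 0.142, 0.001], [0.142, -0.99, 0.001], [0.001, -0.001, -1.0]]
wrist_force: [-0.7, -0.2, 0.1]
gripper_width: 0.331
gripper_force: 0.0
```

Call:
{"name": "apply_moves", "arguments": {"moves": [[[0,0,-0.005],0],[[0,0,-0.01],0],[[0,0,-0.02],0],[[0,0,0],0]]}}

```text
time_s: 7.55
tcp_pos: [0.4478, 0.0954, 0.0773]
ee_rot: [[0.99, 0.143, 0.005], [0.143, -0.99, 0.003], [0.006, -0.002, -1.0]]
wrist_force: [1.8, 0.0, -1.7]
gripper_width: 0.253
gripper_force: 29.9
```

Call:
{"name": "apply_moves", "arguments": {"moves": [[[0,0,-0.03],0],[[0,0,-0.03],0],[[0,0,-0.03],0],[[0.022,0.0268,0],0],[[0.022,0.0268,0],0]]}}

```text
time_s: 7.97
tcp_pos: [0.4981, 0.0485, 0.1669]
ee_rot: [[0.989, 0.146, 0.005], [0.146, -0.989, 0.003], [0.005, -0.002, -1.0]]
wrist_force: [1.0, 0.9, -2.5]
gripper_width: 0.254
gripper_force: 29.9
```

Call:
{"name": "apply_moves", "arguments": {"moves": [[[0.022,0.0268,0],0],[[0.022,0.0268,0],0],[[0.022,0.0268,0],0],[[0.022,0.0268,0],0],[[0,0,0],2.0]]}}

```text
time_s: 8.38
tcp_pos: [0.6029, -0.0496, 0.1628]
ee_rot: [[0.995, 0.103, 0.001], [0.103, -0.995, -0.001], [0.001, 0.001, -1.0]]
wrist_force: [0.8, 1.1, -2.2]
gripper_width: 0.25
gripper_force: 29.9
```

Call:
{"name": "apply_moves", "arguments": {"moves": [[[0,0,0],0],[[0,0,0],0]]}}

```text
time_s: 8.55
tcp_pos: [0.5985, -0.0462, 0.1632]
ee_rot: [[0.994, 0.107, -0.003], [0.107, -0.994, 0.0], [-0.003, -0.0, -1.0]]
wrist_force: [-0.3, -0.3, -1.7]
gripper_width: 0.251
gripper_force: 29.9
```

```bash
cat > d.py <<'E'
from fit import *
s=r.sense();print(s['tcp_pos'],s['gripper_width'])
ps=[cap('wrist'),cap('scene')]
im=ps[0]['frame'].copy()
ds=models.cut_out(ps[0],'storage_rack');m=ds[0]['region']
print(ds[0]['confidence'],m.sum())
im[m]=im[m]//2+np.array([120,0,120],np.uint8)
for P,c in(([.678,-.045,0,.109],(0,255,255)),):
    g=render(ps[0],RACK,P)>.5;cs,_=cv2.findContours(g.astype(np.uint8),0,1);cv2.drawContours(im,cs,-1,c,1)
cv2.imwrite('pics/w3.png',im);cv2.imwrite('pics/s3.png',ps[1]['frame'])
import pickle;pickle.dump([{k:p[k] for k in('frame','eye','orientation','intrinsics','fish')} for p in ps],open('w3.pkl','wb'))
E
python3 d.py
```

```text
[ 0.59851025 -0.0461734   0.16320311] 0.2511335089429504
0.85 32881
```

View pics/w3.png

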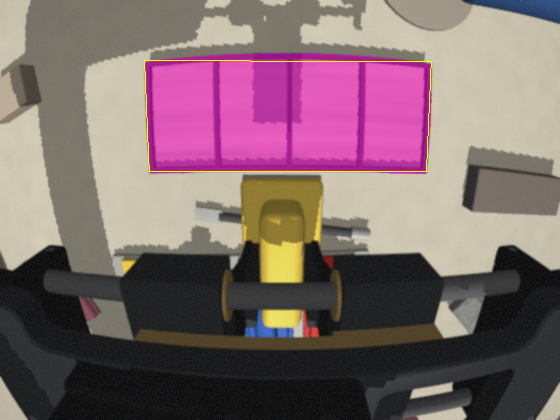

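The rack fills (146..431, 61..172) and its corners match the fitted pose (0.678, -0.045, yaw 6.2°) within 1–2 px. The yellow block hangs straight at (283, 250). Because the fingers were still closing at lift-off, I check how high in the grip it sits.

```bash
cat > e.py <<'E'
from fit import *
import sys
c=sys.argv[1]
s=r.sense();t=s['tcp_pos'];yaw=np.arctan2(s['ee_rot'][1][0],s['ee_rot'][0][0])
for n in('scene','top'):
    p=cap(n);ds=models.cut_out(p,'block_'+c)
    ctr=proj(p,np.array([[t[0],t[1],t[2]]]))[0]
    for d in ds[:3]:
        e=d['extent'];
        if np.hypot((e[0]+e[2]/2)*560-ctr[0],(e[1]+e[3]/2)*420-ctr[1])<30:
            m=d['region'];ys,xs=np.nonzero(m);low=[]
            for dz in np.arange(.012,.044,.004):
                g=render(p,BLOCK,[t[0],t[1],t[2]-dz,yaw])>.5
                gy,gx=np.nonzero(g); low.append((round(float(dz),3),int(np.abs(np.percentile(gy,99)-np.percentile(ys,99))),round((m&g).sum()/m.sum(),3),round(float((g&m).sum()/(g|m).sum()),3)))
            print(n,m.sum(),low)
E
python3 e.py yellow
```

```text
scene 809 [(0.012, 7, np.float64(0.656), 0.367), (0.016, 5, np.float64(0.735), 0.431), (0.02, 4, np.float64(0.815), 0.502), (0.024, 2, np.float64(0.891), 0.581), (0.028, 1, np.float64(0.962), 0.662), (0.032, 1, np.float64(0.999), 0.709), (0.036, 2, np.float64(0.977), 0.685), (0.04, 4, np.float64(0.928), 0.631)]
top 231 [(0.012, 1, np.float64(0.978), 0.32), (0.016, 1, np.float64(0.996), 0.329), (0.02, 0, np.float64(0.996), 0.332), (0.024, 0, np.float64(0.996), 0.335), (0.028, 0, np.float64(0.996), 0.334), (0.032, 1, np.float64(0.996), 0.339), (0.036, 1, np.float64(0.996), 0.341), (0.04, 1, np.float64(0.996), 0.342)]
```

Call:
{"name": "apply_moves", "arguments": {"moves": [[[0.0199,0.0281,0],0],[[0.0199,0.0281,0],0],[[0.0199,0.0281,0],0],[[0.0199,0.0281,0],0],[[0,0,0],0]]}}

```text
time_s: 9.32
tcp_pos: [0.6936, -0.1533, 0.1633]
ee_rot: [[0.995, 0.104, 0.002], [0.104, -0.995, -0.002], [0.001, 0.002, -1.0]]
wrist_force: [1.5, -0.2, -1.4]
gripper_width: 0.25
gripper_force: 29.9
```

Call:
{"name": "apply_moves", "arguments": {"moves": [[[0,0,0.03],0],[[0,0,0.03],0],[[0,0,0.025],0],[[0,0,0],0],[[0,0,0],0]]}}

```text
time_s: 9.73
tcp_pos: [0.6897, -0.1489, 0.0783]
ee_rot: [[0.994, 0.108, -0.004], [0.108, -0.994, -0.0], [-0.004, 0.0, -1.0]]
wrist_force: [1.1, 0.1, -1.5]
gripper_width: 0.25
gripper_force: 29.9
```

Call:
{"name": "apply_moves", "arguments": {"moves": [[[0,0,0.015],0],[[0,0,0.012],0],[[0,0,0.008],0],[[0,0,0],0],[[0,0,0],0]]}}

```text
time_s: 10.15
tcp_pos: [0.6908, -0.1492, 0.0449]
ee_rot: [[0.994, 0.108, 0.0], [0.108, -0.994, -0.0], [-0.0, 0.0, -1.0]]
wrist_force: [0.4, 0.4, -2.7]
gripper_width: 0.25
gripper_force: 29.9
```

Call:
{"name": "apply_moves", "arguments": {"moves": [[[0,0,0.0015],0],[[0,0,0],0]]}}

```text
time_s: 10.32
tcp_pos: [0.6912, -0.1492, 0.0439]
ee_rot: [[0.994, 0.108, 0.001], [0.108, -0.994, -0.0], [0.001, 0.0, -1.0]]
wrist_force: [-0.4, 0.2, -1.5]
gripper_width: 0.25
gripper_force: 29.9
```

Call:
{"name": "apply_moves", "arguments": {"moves": [[[0,0,0.0015],0],[[0,0,0],0]]}}

```text
time_s: 10.48
tcp_pos: [0.6907, -0.1492, 0.0418]
ee_rot: [[0.994, 0.107, 0.0], [0.107, -0.994, 0.0], [0.0, -0.0, -1.0]]
wrist_force: [-0.1, 0.4, -2.0]
gripper_width: 0.255
gripper_force: 29.9
```

Call:
{"name": "apply_moves", "arguments": {"moves": [[[0,0,0.0015],0],[[0,0,0],0]]}}

```text
time_s: 10.65
tcp_pos: [0.6905, -0.1492, 0.0399]
ee_rot: [[0.994, 0.107, -0.0], [0.107, -0.994, 0.0], [-0.0, -0.0, -1.0]]
wrist_force: [0.0, 0.3, -2.1]
gripper_width: 0.253
gripper_force: 29.9
```

Call:
{"name": "apply_moves", "arguments": {"moves": [[[0,0,0.0015],0],[[0,0,0],0]]}}

```text
time_s: 10.82
tcp_pos: [0.6905, -0.1492, 0.0382]
ee_rot: [[0.994, 0.107, -0.0], [0.107, -0.994, 0.0], [-0.0, -0.0, -1.0]]
wrist_force: [-0.2, 0.5, -2.1]
gripper_width: 0.252
gripper_force: 29.9
```

Call:
{"name": "apply_moves", "arguments": {"moves": [[[0,0,0.001],0],[[0,0,0],0]]}}

```text
time_s: 10.98
tcp_pos: [0.6905, -0.1492, 0.0373]
ee_rot: [[0.994, 0.107, -0.0], [0.107, -0.994, 0.0], [-0.0, -0.0, -1.0]]
wrist_force: [-0.9, -0.0, -2.1]
gripper_width: 0.248
gripper_force: 29.9
```

Call:
{"name": "apply_moves", "arguments": {"moves": [[[0,0,0.0012],0],[[0,0,0],0]]}}

```text
time_s: 11.15
tcp_pos: [0.6905, -0.1492, 0.0361]
ee_rot: [[0.994, 0.107, -0.0], [0.107, -0.994, 0.0], [-0.0, -0.0, -1.0]]
wrist_force: [0.0, -1.0, -2.0]
gripper_width: 0.252
gripper_force: 29.9
```

Call:
{"name": "apply_moves", "arguments": {"moves": [[[0,0,0.0012],0],[[0,0,0],0]]}}

```text
time_s: 11.32
tcp_pos: [0.6906, -0.1492, 0.036]
ee_rot: [[0.994, 0.108, -0.0], [0.108, -0.994, -0.0], [-0.0, 0.0, -1.0]]
wrist_force: [-1.8, 1.0, 3.2]
gripper_width: 0.253
gripper_force: 29.9
```

Call:
{"name": "apply_moves", "arguments": {"moves": [[[0,0,0.0012],0],[[0,0,0],0]]}}

```text
time_s: 11.48
tcp_pos: [0.6907, -0.1491, 0.036]
ee_rot: [[0.994, 0.108, 0.0], [0.108, -0.994, -0.001], [0.0, 0.001, -1.0]]
wrist_force: [-4.4, 2.2, 7.3]
gripper_width: 0.251
gripper_force: 29.9
```

Call:
{"name": "apply_moves", "arguments": {"moves": [[[0,0,0],0],[[0,0,0],0],[[0,0,0],0],[[0,0,0],0],[[0,0,0],0]], "hand": 0.05}}

```text
time_s: 11.9
tcp_pos: [0.6907, -0.1493, 0.0336]
ee_rot: [[0.994, 0.107, -0.0], [0.107, -0.994, -0.0], [-0.0, 0.0, -1.0]]
wrist_force: [1.3, -0.7, 0.3]
gripper_width: 0.527
gripper_force: 0.0
```

Call:
{"name": "apply_moves", "arguments": {"moves": [[[0,0,-0.005],0],[[0,0,-0.01],0],[[0,0,-0.025],0],[[0,0,-0.035],0],[[0,0,-0.035],0]]}}

```text
time_s: 12.32
tcp_pos: [0.6902, -0.1493, 0.1453]
ee_rot: [[0.994, 0.108, -0.001], [0.108, -0.994, -0.0], [-0.001, 0.0, -1.0]]
wrist_force: [0.6, 0.6, 0.9]
gripper_width: 0.57
gripper_force: 0.0
```

Call:
{"name": "apply_moves", "arguments": {"moves": [[[-0.0261,-0.0249,0],0],[[-0.0261,-0.0249,0],0],[[-0.0261,-0.0249,0],0],[[-0.0261,-0.0249,0],0],[[-0.0261,-0.0249,0],0]]}}

```text
time_s: 12.73
tcp_pos: [0.5465, -0.0387, 0.1452]
ee_rot: [[0.994, 0.107, 0.002], [0.107, -0.994, 0.0], [0.002, 0.0, -1.0]]
wrist_force: [1.4, 1.2, 0.4]
gripper_width: 0.575
gripper_force: 0.0
```

Call:
{"name": "apply_moves", "arguments": {"moves": [[[-0.0261,-0.0249,0],0],[[-0.0261,-0.0249,0],0],[[-0.0261,-0.0249,0],-2.1],[[0,0,0],0],[[0,0,0],0]]}}

```text
time_s: 13.15
tcp_pos: [0.4612, 0.0275, 0.1455]
ee_rot: [[0.989, 0.147, 0.003], [0.147, -0.989, 0.001], [0.003, -0.0, -1.0]]
wrist_force: [0.5, 0.4, 0.6]
gripper_width: 0.577
gripper_force: 0.0
```

```bash
cat > f.py <<'E'
from fit import *
import sys
s=r.sense();print(s['time_s'],s['tcp_pos'],s['gripper_width'])
p=cap('wrist')
print(p['shot'])
RK=[.678,-.045,0,.109]
im=p['frame'].copy()
def at(T,y): return T[0]-y*np.sin(T[3]),T[1]+y*np.cos(T[3])
for c,y in zip(COL,[-.105,-.035,.035,.105]):
    if c not in sys.argv[2:]: continue
    x,yy=at(RK,y)
    g=render(p,BLOCK,[x,yy,.008,.109])>.5;cs,_=cv2.findContours(g.astype(np.uint8),0,1);cv2.drawContours(im,cs,-1,(255,255,255),1)
g=render(p,RACK,RK)>.5;cs,_=cv2.findContours(g.astype(np.uint8),0,1);cv2.drawContours(im,cs,-1,(0,255,255),1)
for c,(x,y) in dict(yellow=(.4458,.0943),green=(.4615,.0261),blue=(.4669,-.0441),red=(.4758,-.113)).items():
    if c in sys.argv[2:]: continue
    g=render(p,BLOCK,[x,y,.016,.145])>.5;cs,_=cv2.findContours(g.astype(np.uint8),0,1);cv2.drawContours(im,cs,-1,(255,255,255),1)
cv2.imwrite(f'pics/{sys.argv[1]}.png',im)
E
python3 f.py w4 yellow
```

```text
13.15 [0.46116484 0.0274601  0.14552554] 0.5768413899372197
13
```

View pics/w4.png

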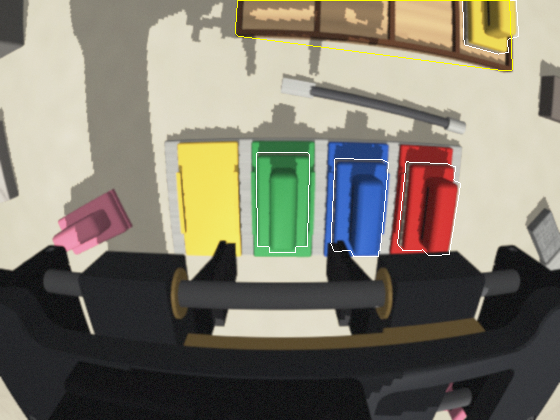

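The wrist view shows yellow in the rightmost bay at (489, 22), inside its outline, and the remaining blocks match theirs. Next is green at (282, 205).

Call:
{"name": "apply_moves", "arguments": {"moves": [[[0,0,0.035],0],[[0,0,0.035],0],[[0,0,0.025],0],[[0,0,0.0105],0],[[0,0,0],0]]}}

```text
time_s: 13.62
tcp_pos: [0.461, 0.0252, 0.0359]
ee_rot: [[0.99, 0.142, -0.005], [0.142, -0.99, -0.002], [-0.005, 0.001, -1.0]]
wrist_force: [0.2, -0.3, 0.1]
gripper_width: 0.574
gripper_force: 0.0
```

Call:
{"name": "apply_moves", "arguments": {"moves": [[[0,0,0],0],[[0,0,0],0],[[0,0,0],0],[[0,0,0],0],[[0,0,0],0]], "hand": 0.0}}

```text
time_s: 14.03
tcp_pos: [0.4623, 0.0266, 0.0393]
ee_rot: [[0.99, 0.144, 0.002], [0.144, -0.99, 0.001], [0.002, -0.0, -1.0]]
wrist_force: [-0.1, 0.2, -0.1]
gripper_width: 0.281
gripper_force: 0.0
```

Call:
{"name": "apply_moves", "arguments": {"moves": [[[0,0,0],0],[[0,0,0],0],[[0,0,0],0]]}}

```text
time_s: 14.28
tcp_pos: [0.4622, 0.0266, 0.0393]
ee_rot: [[0.99, 0.144, 0.001], [0.144, -0.99, 0.0], [0.001, -0.0, -1.0]]
wrist_force: [-1.3, -0.2, 6.5]
gripper_width: 0.25
gripper_force: 30.0
```

Call:
{"name": "apply_moves", "arguments": {"moves": [[[0,0,-0.01],0],[[0,0,-0.02],0],[[0,0,-0.03],0],[[0,0,-0.03],0],[[0,0,-0.015],0]]}}

```text
time_s: 14.7
tcp_pos: [0.4626, 0.0268, 0.1462]
ee_rot: [[0.99, 0.144, 0.004], [0.144, -0.99, 0.001], [0.004, -0.001, -1.0]]
wrist_force: [1.8, 0.9, -2.2]
gripper_width: 0.252
gripper_force: 30.0
```

Call:
{"name": "apply_moves", "arguments": {"moves": [[[0.0289,0.0196,0],0],[[0.0289,0.0196,0],0],[[0.0289,0.0196,0],0],[[0.0289,0.0196,0],0],[[0.0289,0.0196,0],0]]}}

```text
time_s: 15.12
tcp_pos: [0.6192, -0.0504, 0.1423]
ee_rot: [[0.99, 0.143, -0.002], [0.143, -0.99, 0.001], [-0.002, -0.001, -1.0]]
wrist_force: [-0.5, 0.4, -2.1]
gripper_width: 0.247
gripper_force: 30.0
```

Call:
{"name": "apply_moves", "arguments": {"moves": [[[0.0289,0.0196,0],0],[[0.0289,0.0196,0],0],[[0,0,0],2.1],[[0,0,0.03],0],[[0,0,0.03],0]]}}

```text
time_s: 15.53
tcp_pos: [0.6827, -0.0805, 0.083]
ee_rot: [[0.994, 0.106, 0.003], [0.106, -0.994, 0.001], [0.003, -0.001, -1.0]]
wrist_force: [-0.4, 1.1, -3.5]
gripper_width: 0.249
gripper_force: 30.0
```

Call:
{"name": "apply_moves", "arguments": {"moves": [[[0,0,0],0],[[0,0,0],0]]}}

```text
time_s: 15.7
tcp_pos: [0.6794, -0.0804, 0.0805]
ee_rot: [[0.994, 0.107, -0.007], [0.107, -0.994, -0.001], [-0.007, -0.0, -1.0]]
wrist_force: [-0.8, -1.6, -1.8]
gripper_width: 0.248
gripper_force: 30.0
```

Call:
{"name": "apply_moves", "arguments": {"moves": [[[0,0,0.02],0],[[0,0,0.012],0],[[0,0,0.008],0],[[0,0,0.003],0],[[0,0,0],0]]}}

```text
time_s: 16.12
tcp_pos: [0.6813, -0.0802, 0.0402]
ee_rot: [[0.994, 0.108, -0.001], [0.108, -0.994, -0.0], [-0.001, 0.0, -1.0]]
wrist_force: [0.6, -0.7, -2.8]
gripper_width: 0.251
gripper_force: 30.0
```

Call:
{"name": "apply_moves", "arguments": {"moves": [[[0,0,0.0012],0],[[0,0,0],0]]}}

```text
time_s: 16.28
tcp_pos: [0.6822, -0.0802, 0.0402]
ee_rot: [[0.994, 0.108, 0.002], [0.108, -0.994, -0.0], [0.002, 0.0, -1.0]]
wrist_force: [0.8, 0.0, -2.8]
gripper_width: 0.247
gripper_force: 30.0
```

Call:
{"name": "apply_moves", "arguments": {"moves": [[[0,0,0.0012],0],[[0,0,0],0]]}}

```text
time_s: 16.45
tcp_pos: [0.6818, -0.0802, 0.0385]
ee_rot: [[0.994, 0.107, 0.001], [0.107, -0.994, 0.0], [0.001, -0.0, -1.0]]
wrist_force: [-0.4, 0.1, -2.7]
gripper_width: 0.25
gripper_force: 30.0
```

Call:
{"name": "apply_moves", "arguments": {"moves": [[[0,0,0.0012],0],[[0,0,0],0]]}}

```text
time_s: 16.62
tcp_pos: [0.6815, -0.0803, 0.0369]
ee_rot: [[0.994, 0.107, 0.0], [0.107, -0.994, 0.0], [0.0, -0.0, -1.0]]
wrist_force: [0.2, 0.3, -3.5]
gripper_width: 0.246
gripper_force: 30.0
```

Contact is expected near 0.032.

Call:
{"name": "apply_moves", "arguments": {"moves": [[[0,0,0.0015],0],[[0,0,0.0015],0],[[0,0,0],0]]}}

```text
time_s: 16.87
tcp_pos: [0.6813, -0.0802, 0.0334]
ee_rot: [[0.994, 0.107, -0.001], [0.107, -0.994, 0.0], [-0.001, -0.0, -1.0]]
wrist_force: [-0.0, -0.1, -2.3]
gripper_width: 0.25
gripper_force: 30.0
```

Call:
{"name": "apply_moves", "arguments": {"moves": [[[0,0,0.0012],0],[[0,0,0],0]]}}

```text
time_s: 17.03
tcp_pos: [0.6814, -0.0802, 0.0323]
ee_rot: [[0.994, 0.107, -0.0], [0.107, -0.994, 0.0], [-0.0, -0.0, -1.0]]
wrist_force: [0.1, -0.7, -2.4]
gripper_width: 0.25
gripper_force: 30.0
```

Call:
{"name": "apply_moves", "arguments": {"moves": [[[0,0,0.001],0],[[0,0,0],0]]}}

```text
time_s: 17.2
tcp_pos: [0.6815, -0.0802, 0.0314]
ee_rot: [[0.994, 0.107, -0.0], [0.107, -0.994, 0.0], [-0.0, -0.0, -1.0]]
wrist_force: [-0.4, 0.2, -2.9]
gripper_width: 0.247
gripper_force: 30.0
```

Call:
{"name": "apply_moves", "arguments": {"moves": [[[0,0,0.001],0],[[0,0,0],0]]}}

```text
time_s: 17.37
tcp_pos: [0.6817, -0.0803, 0.0313]
ee_rot: [[0.994, 0.108, 0.0], [0.108, -0.994, -0.0], [0.0, 0.0, -1.0]]
wrist_force: [-1.3, 0.3, 1.2]
gripper_width: 0.255
gripper_force: 30.0
```

Call:
{"name": "apply_moves", "arguments": {"moves": [[[0,0,0.001],0],[[0,0,0],0]]}}

```text
time_s: 17.53
tcp_pos: [0.6817, -0.0803, 0.0313]
ee_rot: [[0.994, 0.108, 0.001], [0.108, -0.994, -0.0], [0.001, 0.0, -1.0]]
wrist_force: [-2.9, 1.7, 5.8]
gripper_width: 0.248
gripper_force: 30.0
```

Call:
{"name": "apply_moves", "arguments": {"moves": [[[0,0,0],0],[[0,0,0],0],[[0,0,0],0],[[0,0,0],0],[[0,0,0],0]], "hand": 0.05}}

```text
time_s: 17.95
tcp_pos: [0.6817, -0.0803, 0.0294]
ee_rot: [[0.994, 0.107, 0.0], [0.107, -0.994, -0.0], [0.0, 0.0, -1.0]]
wrist_force: [0.2, 0.2, 0.9]
gripper_width: 0.526
gripper_force: 0.0
```

Call:
{"name": "apply_moves", "arguments": {"moves": [[[0,0,-0.005],0],[[0,0,-0.01],0],[[0,0,-0.03],0],[[0,0,-0.035],0],[[0,0,-0.035],0]]}}

```text
time_s: 18.37
tcp_pos: [0.6813, -0.0804, 0.1464]
ee_rot: [[0.994, 0.108, -0.001], [0.108, -0.994, -0.0], [-0.001, 0.0, -1.0]]
wrist_force: [0.1, 0.6, 0.2]
gripper_width: 0.572
gripper_force: 0.0
```

Call:
{"name": "apply_moves", "arguments": {"moves": [[[-0.035,-0.0098,0],0],[[-0.035,-0.0098,0],0],[[-0.035,-0.0098,0],0],[[-0.035,-0.0098,0],0],[[-0.035,-0.0098,0],0]]}}

```text
time_s: 18.78
tcp_pos: [0.5009, -0.0502, 0.1457]
ee_rot: [[0.994, 0.107, 0.002], [0.107, -0.994, 0.0], [0.002, 0.0, -1.0]]
wrist_force: [-0.2, 0.3, 0.0]
gripper_width: 0.575
gripper_force: 0.0
```

Call:
{"name": "apply_moves", "arguments": {"moves": [[[-0.0347,-0.0099,0],0],[[0,0,0],-2.2],[[0,0,0],0],[[0,0,0],0]]}}

```text
time_s: 19.12
tcp_pos: [0.4679, -0.044, 0.1462]
ee_rot: [[0.989, 0.145, 0.004], [0.145, -0.989, 0.0], [0.004, 0.0, -1.0]]
wrist_force: [-0.2, 0.1, 0.8]
gripper_width: 0.574
gripper_force: 0.0
```

```bash
python3 f.py w5 yellow green
```

```text
19.1167 [ 0.46794519 -0.04399639  0.14617189] 0.5742501446981583
14
```

View pics/w5.png

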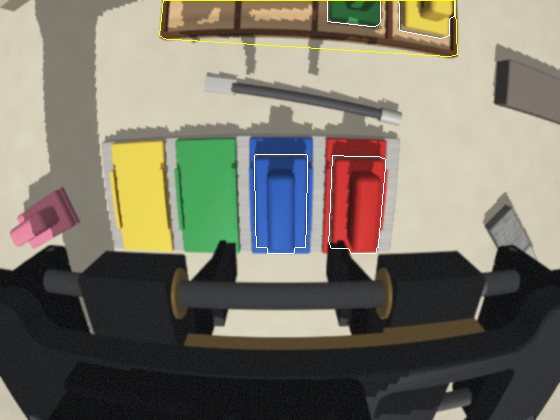

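The wrist view shows green (355, 10) and yellow (427, 15) in their bays, with blue (280, 205) centred between the fingers. Next I grasp blue.

Call:
{"name": "apply_moves", "arguments": {"moves": [[[0,0,0.035],0],[[0,0,0.035],0],[[0,0,0.025],0],[[0,0,0.0105],0],[[0,0,0],0]]}}

```text
time_s: 19.58
tcp_pos: [0.4661, -0.0447, 0.0363]
ee_rot: [[0.99, 0.144, -0.006], [0.144, -0.99, -0.001], [-0.006, 0.001, -1.0]]
wrist_force: [-0.1, 0.2, 0.4]
gripper_width: 0.58
gripper_force: 0.0
```

Call:
{"name": "apply_moves", "arguments": {"moves": [[[0,0,0],0],[[0,0,0],0],[[0,0,0],0],[[0,0,0],0],[[0,0,0],0]], "hand": 0.0}}

```text
time_s: 20.0
tcp_pos: [0.4674, -0.0441, 0.04]
ee_rot: [[0.989, 0.145, 0.002], [0.145, -0.989, 0.0], [0.002, -0.0, -1.0]]
wrist_force: [-0.4, 0.2, -0.5]
gripper_width: 0.282
gripper_force: 0.0
```

Call:
{"name": "apply_moves", "arguments": {"moves": [[[0,0,0],0],[[0,0,0],0],[[0,0,0],0]]}}

```text
time_s: 20.25
tcp_pos: [0.4674, -0.0441, 0.04]
ee_rot: [[0.989, 0.146, 0.002], [0.146, -0.989, 0.0], [0.002, 0.0, -1.0]]
wrist_force: [-1.6, 0.8, 5.8]
gripper_width: 0.249
gripper_force: 30.0
```

Call:
{"name": "apply_moves", "arguments": {"moves": [[[0,0,-0.01],0],[[0,0,-0.02],0],[[0,0,-0.03],0],[[0,0,-0.03],0],[[0,0,-0.015],0]]}}

```text
time_s: 20.67
tcp_pos: [0.4677, -0.0441, 0.1468]
ee_rot: [[0.989, 0.146, 0.004], [0.146, -0.989, 0.001], [0.004, 0.0, -1.0]]
wrist_force: [1.1, -0.2, -2.4]
gripper_width: 0.247
gripper_force: 30.0
```

Call:
{"name": "apply_moves", "arguments": {"moves": [[[0.0349,-0.0006,0],0],[[0.0349,-0.0006,0],0],[[0.0349,-0.0006,0],0],[[0.0349,-0.0006,0],0],[[0.0349,-0.0006,0],0]]}}

```text
time_s: 21.08
tcp_pos: [0.6394, -0.0156, 0.1428]
ee_rot: [[0.989, 0.145, -0.003], [0.145, -0.989, 0.0], [-0.003, -0.001, -1.0]]
wrist_force: [0.6, 0.9, -1.9]
gripper_width: 0.246
gripper_force: 30.0
```

Call:
{"name": "apply_moves", "arguments": {"moves": [[[0.0349,-0.0006,0],0],[[0,0,0],2.2],[[0,0,0.03],0],[[0,0,0.03],0],[[0,0,0],0]]}}

```text
time_s: 21.5
tcp_pos: [0.6674, -0.0105, 0.0754]
ee_rot: [[0.994, 0.105, -0.017], [0.105, -0.994, -0.0], [-0.017, -0.001, -1.0]]
wrist_force: [-2.1, -1.1, -5.8]
gripper_width: 0.248
gripper_force: 30.0
```

Call:
{"name": "apply_moves", "arguments": {"moves": [[[0,0,0],0],[[0,0,0],0]]}}

```text
time_s: 21.67
tcp_pos: [0.6742, -0.0103, 0.0851]
ee_rot: [[0.994, 0.108, 0.001], [0.108, -0.994, -0.001], [0.001, 0.001, -1.0]]
wrist_force: [0.4, -0.2, -1.9]
gripper_width: 0.253
gripper_force: 30.0
```

Call:
{"name": "apply_moves", "arguments": {"moves": [[[0,0,0.02],0],[[0,0,0.015],0],[[0,0,0.008],0],[[0,0,0.003],0],[[0,0,0],0]]}}

```text
time_s: 22.08
tcp_pos: [0.6739, -0.0102, 0.0389]
ee_rot: [[0.994, 0.108, 0.001], [0.108, -0.994, -0.0], [0.001, 0.0, -1.0]]
wrist_force: [0.7, -0.8, -2.1]
gripper_width: 0.253
gripper_force: 30.0
```

Call:
{"name": "apply_moves", "arguments": {"moves": [[[0,0,0.0015],0],[[0,0,0.0015],0],[[0,0,0],0],[[0,0,0],0]]}}

```text
time_s: 22.42
tcp_pos: [0.6737, -0.0102, 0.0357]
ee_rot: [[0.994, 0.107, 0.001], [0.107, -0.994, 0.0], [0.001, -0.0, -1.0]]
wrist_force: [0.1, -0.1, -2.3]
gripper_width: 0.252
gripper_force: 30.0
```

Call:
{"name": "apply_moves", "arguments": {"moves": [[[0,0,0.001],0],[[0,0,0.001],0],[[0,0,0],0]]}}

```text
time_s: 22.67
tcp_pos: [0.6733, -0.0102, 0.033]
ee_rot: [[0.994, 0.107, -0.0], [0.107, -0.994, 0.0], [-0.0, -0.0, -1.0]]
wrist_force: [-0.1, 0.5, -1.8]
gripper_width: 0.248
gripper_force: 30.0
```

Call:
{"name": "apply_moves", "arguments": {"moves": [[[0,0,0.001],0],[[0,0,0],0]]}}

```text
time_s: 22.83
tcp_pos: [0.6735, -0.0102, 0.0322]
ee_rot: [[0.994, 0.108, 0.0], [0.108, -0.994, -0.0], [0.0, 0.0, -1.0]]
wrist_force: [-0.1, -0.3, -2.9]
gripper_width: 0.248
gripper_force: 30.0
```

Call:
{"name": "apply_moves", "arguments": {"moves": [[[0,0,0.001],0],[[0,0,0],0]]}}

```text
time_s: 23.0
tcp_pos: [0.6736, -0.0102, 0.0321]
ee_rot: [[0.994, 0.108, 0.001], [0.108, -0.994, -0.0], [0.001, 0.0, -1.0]]
wrist_force: [-2.0, -0.5, 2.6]
gripper_width: 0.252
gripper_force: 30.0
```

Call:
{"name": "apply_moves", "arguments": {"moves": [[[0,0,0.001],0],[[0,0,0],0]]}}

```text
time_s: 23.17
tcp_pos: [0.6736, -0.0102, 0.032]
ee_rot: [[0.994, 0.108, 0.001], [0.108, -0.994, -0.0], [0.001, 0.0, -1.0]]
wrist_force: [-4.0, 1.0, 5.9]
gripper_width: 0.253
gripper_force: 30.0
```

Call:
{"name": "apply_moves", "arguments": {"moves": [[[0,0,0],0],[[0,0,0],0],[[0,0,0],0],[[0,0,0],0],[[0,0,0],0]], "hand": 0.05}}

```text
time_s: 23.58
tcp_pos: [0.6735, -0.0102, 0.0299]
ee_rot: [[0.994, 0.107, -0.0], [0.107, -0.994, -0.0], [-0.0, 0.0, -1.0]]
wrist_force: [0.7, -0.1, 0.8]
gripper_width: 0.527
gripper_force: 0.0
```

Call:
{"name": "apply_moves", "arguments": {"moves": [[[0,0,-0.005],0],[[0,0,-0.01],0],[[0,0,-0.03],0],[[0,0,-0.035],0],[[0,0,-0.035],0]]}}

```text
time_s: 24.0
tcp_pos: [0.6732, -0.0103, 0.1469]
ee_rot: [[0.994, 0.108, -0.001], [0.108, -0.994, -0.001], [-0.001, 0.0, -1.0]]
wrist_force: [1.0, 0.9, 0.7]
gripper_width: 0.576
gripper_force: 0.0
```

Call:
{"name": "apply_moves", "arguments": {"moves": [[[-0.0346,0.0135,0],0],[[-0.0346,0.0135,0],0],[[-0.0346,0.0135,0],0],[[-0.0346,0.0135,0],0],[[-0.0346,0.0135,0],0]]}}

```text
time_s: 24.42
tcp_pos: [0.5073, -0.0965, 0.1463]
ee_rot: [[0.994, 0.108, 0.002], [0.108, -0.994, -0.0], [0.002, 0.0, -1.0]]
wrist_force: [0.7, -0.9, -1.2]
gripper_width: 0.572
gripper_force: 0.0
```

Call:
{"name": "apply_moves", "arguments": {"moves": [[[-0.0346,0.0135,0],0],[[0,0,0],-2.2],[[0,0,0],0],[[0,0,0],0]]}}

```text
time_s: 24.75
tcp_pos: [0.4767, -0.1131, 0.1465]
ee_rot: [[0.989, 0.145, 0.003], [0.145, -0.989, -0.0], [0.003, 0.001, -1.0]]
wrist_force: [-0.0, 0.0, -0.6]
gripper_width: 0.576
gripper_force: 0.0
```

```bash
python3 f.py w6 yellow green blue
```

```text
24.75 [ 0.47669761 -0.11314273  0.14654118] 0.5758260052163677
15
```

View pics/w6.png

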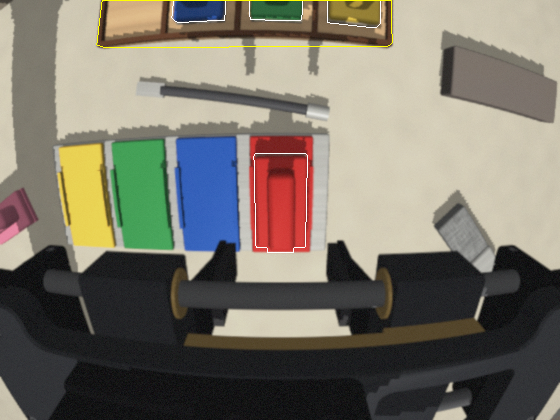

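Blue (198, 8), green (275, 8) and yellow (353, 10) are in their bays, and red (281, 205) lies centred under the gripper. Next I grasp red.

Call:
{"name": "apply_moves", "arguments": {"moves": [[[0,0,0.035],0],[[0,0,0.035],0],[[0,0,0.025],0],[[0,0,0.0105],0],[[0,0,0],0]]}}

```text
time_s: 25.22
tcp_pos: [0.4748, -0.1126, 0.0367]
ee_rot: [[0.989, 0.146, -0.006], [0.146, -0.989, -0.0], [-0.006, -0.0, -1.0]]
wrist_force: [0.1, -0.2, 0.1]
gripper_width: 0.574
gripper_force: 0.0
```

Call:
{"name": "apply_moves", "arguments": {"moves": [[[0,0,0],0],[[0,0,0],0],[[0,0,0],0],[[0,0,0],0],[[0,0,0],0]], "hand": 0.0}}

```text
time_s: 25.63
tcp_pos: [0.4764, -0.1129, 0.0406]
ee_rot: [[0.989, 0.146, 0.002], [0.146, -0.989, 0.0], [0.002, 0.0, -1.0]]
wrist_force: [0.9, -0.3, -0.4]
gripper_width: 0.284
gripper_force: 0.0
```

Call:
{"name": "apply_moves", "arguments": {"moves": [[[0,0,0],0],[[0,0,0],0],[[0,0,0],0]]}}

```text
time_s: 25.88
tcp_pos: [0.4762, -0.113, 0.0405]
ee_rot: [[0.989, 0.146, 0.001], [0.146, -0.989, -0.0], [0.001, 0.0, -1.0]]
wrist_force: [-0.9, -0.2, 5.9]
gripper_width: 0.249
gripper_force: 30.0
```

Call:
{"name": "apply_moves", "arguments": {"moves": [[[0,0,-0.01],0],[[0,0,-0.02],0],[[0,0,-0.03],0],[[0,0,-0.03],0],[[0,0,-0.015],0]]}}

```text
time_s: 26.3
tcp_pos: [0.4767, -0.1131, 0.1474]
ee_rot: [[0.989, 0.146, 0.004], [0.146, -0.989, -0.0], [0.004, 0.001, -1.0]]
wrist_force: [0.4, -0.7, -3.5]
gripper_width: 0.251
gripper_force: 30.0
```

Call:
{"name": "apply_moves", "arguments": {"moves": [[[0.0305,-0.0204,0],0],[[0.0305,-0.0204,0],0],[[0.0305,-0.0204,0],0],[[0.0305,-0.0204,0],0],[[0.0305,-0.0204,0],0]]}}

```text
time_s: 26.72
tcp_pos: [0.6119, 0.0112, 0.1436]
ee_rot: [[0.989, 0.145, -0.002], [0.145, -0.989, 0.0], [-0.002, -0.0, -1.0]]
wrist_force: [0.7, -1.2, -2.2]
gripper_width: 0.248
gripper_force: 30.0
```

Call:
{"name": "apply_moves", "arguments": {"moves": [[[0.0305,-0.0204,0],0],[[0.0305,-0.0203,0],0],[[0,0,0],2.2],[[0,0,0],0],[[0,0,0],0]]}}

```text
time_s: 27.13
tcp_pos: [0.6649, 0.0591, 0.1429]
ee_rot: [[0.994, 0.108, -0.004], [0.108, -0.994, -0.001], [-0.004, 0.0, -1.0]]
wrist_force: [-0.3, 0.0, -2.8]
gripper_width: 0.249
gripper_force: 30.0
```

Call:
{"name": "apply_moves", "arguments": {"moves": [[[0,0,0.03],0],[[0,0,0.03],0],[[0,0,0],0],[[0,0,0],0]]}}

```text
time_s: 27.47
tcp_pos: [0.6641, 0.0578, 0.0832]
ee_rot: [[0.994, 0.107, -0.005], [0.107, -0.994, -0.002], [-0.005, 0.001, -1.0]]
wrist_force: [1.0, 0.3, -2.2]
gripper_width: 0.251
gripper_force: 30.0
```

Call:
{"name": "apply_moves", "arguments": {"moves": [[[0,0,0.02],0],[[0,0,0.015],0],[[0,0,0.008],0],[[0,0,0.003],0],[[0,0,0],0]]}}

```text
time_s: 27.88
tcp_pos: [0.6666, 0.059, 0.0395]
ee_rot: [[0.994, 0.108, 0.001], [0.108, -0.994, -0.0], [0.001, 0.0, -1.0]]
wrist_force: [0.1, 0.4, -2.1]
gripper_width: 0.252
gripper_force: 30.0
```

Call:
{"name": "apply_moves", "arguments": {"moves": [[[0,0,0.0015],0],[[0,0,0.0015],0],[[0,0,0],0],[[0,0,0],0]]}}

```text
time_s: 28.22
tcp_pos: [0.6665, 0.0593, 0.0363]
ee_rot: [[0.994, 0.107, 0.001], [0.107, -0.994, 0.0], [0.001, -0.0, -1.0]]
wrist_force: [-0.1, 0.0, -2.1]
gripper_width: 0.248
gripper_force: 30.0
```

Call:
{"name": "apply_moves", "arguments": {"moves": [[[0,0,0.001],0],[[0,0,0.001],0],[[0,0,0],0]]}}

```text
time_s: 28.47
tcp_pos: [0.666, 0.0592, 0.0334]
ee_rot: [[0.994, 0.107, -0.0], [0.107, -0.994, -0.0], [-0.0, 0.0, -1.0]]
wrist_force: [0.1, -1.0, -2.4]
gripper_width: 0.249
gripper_force: 30.0
```

Call:
{"name": "apply_moves", "arguments": {"moves": [[[0,0,0.001],0],[[0,0,0],0]]}}

```text
time_s: 28.63
tcp_pos: [0.6663, 0.0593, 0.0326]
ee_rot: [[0.994, 0.108, 0.0], [0.108, -0.994, -0.0], [0.0, 0.0, -1.0]]
wrist_force: [-0.5, -0.6, -2.5]
gripper_width: 0.253
gripper_force: 30.0
```

Call:
{"name": "apply_moves", "arguments": {"moves": [[[0,0,0.001],0],[[0,0,0],0]]}}

```text
time_s: 28.8
tcp_pos: [0.6663, 0.0593, 0.0326]
ee_rot: [[0.994, 0.108, 0.0], [0.108, -0.994, -0.0], [0.0, 0.0, -1.0]]
wrist_force: [-1.4, 0.4, 3.9]
gripper_width: 0.253
gripper_force: 30.0
```

Call:
{"name": "apply_moves", "arguments": {"moves": [[[0,0,0.001],0],[[0,0,0],0]]}}

```text
time_s: 28.97
tcp_pos: [0.6663, 0.0592, 0.0325]
ee_rot: [[0.994, 0.108, 0.001], [0.108, -0.994, -0.0], [0.001, 0.0, -1.0]]
wrist_force: [-3.6, 0.1, 7.3]
gripper_width: 0.249
gripper_force: 30.0
```

Call:
{"name": "apply_moves", "arguments": {"moves": [[[0,0,0],0],[[0,0,0],0],[[0,0,0],0],[[0,0,0],0],[[0,0,0],0]], "hand": 0.05}}

```text
time_s: 29.38
tcp_pos: [0.6662, 0.0592, 0.0303]
ee_rot: [[0.994, 0.107, -0.0], [0.107, -0.994, -0.0], [-0.0, 0.0, -1.0]]
wrist_force: [0.3, -0.2, 0.2]
gripper_width: 0.526
gripper_force: 0.0
```

Call:
{"name": "apply_moves", "arguments": {"moves": [[[0,0,-0.005],0],[[0,0,-0.01],0],[[0,0,-0.03],0],[[0,0,-0.035],0],[[0,0,-0.035],0]]}}

```text
time_s: 29.8
tcp_pos: [0.6659, 0.059, 0.1474]
ee_rot: [[0.994, 0.108, -0.001], [0.108, -0.994, -0.001], [-0.001, 0.0, -1.0]]
wrist_force: [1.4, -0.4, 0.4]
gripper_width: 0.575
gripper_force: 0.0
```

Call:
{"name": "apply_moves", "arguments": {"moves": [[[-0.024,0.0225,-0.02],0],[[-0.024,0.0225,-0.02],0],[[-0.024,0.0225,0],0],[[-0.024,0.0225,0],0],[[0,0,0],0]]}}

```text
time_s: 30.22
tcp_pos: [0.5767, -0.0437, 0.1877]
ee_rot: [[0.995, 0.104, -0.0], [0.104, -0.995, 0.0], [-0.0, -0.0, -1.0]]
wrist_force: [-0.8, 1.1, -0.7]
gripper_width: 0.573
gripper_force: 0.0
```

Call:
{"name": "apply_moves", "arguments": {"moves": [[[0,0,0],0],[[0,0,0],0],[[0,0,0],0],[[0,0,0],0],[[0,0,0],0]]}}

```text
time_s: 30.63
tcp_pos: [0.5809, -0.0398, 0.1853]
ee_rot: [[0.994, 0.108, -0.0], [0.108, -0.994, -0.0], [-0.0, 0.0, -1.0]]
wrist_force: [-0.3, -0.0, 0.1]
gripper_width: 0.574
gripper_force: 0.0
```

```bash
python3 f.py w7 yellow green blue red
cat > g.py <<'E'
from fit import *
p=cap('wrist');RK=[.678,-.045,0,.109]
print(np.round(fit([(p,models.cut_out(p,'storage_rack')[0]['region']*1.)],RACK,RK,False)[0],4))
for c,y in zip(COL,[-.105,-.035,.035,.105]):
    x,yy=RK[0]-y*np.sin(.109),RK[1]+y*np.cos(.109);ctr=proj(p,np.array([[x,yy,.03]]))[0]
    ds=[d for d in models.cut_out(p,'block_'+c) if np.hypot((d['extent'][0]+d['extent'][2]/2)*560-ctr[0],(d['extent'][1]+d['extent'][3]/2)*420-ctr[1])<25]
    if not ds: print(c,'none');continue
    po,q=fit([(p,ds[0]['region']*1.)],BLOCK,[x,yy,.008,.109],False)
    d=R.from_euler('z',-.109).as_matrix()@[po[0]-RK[0],po[1]-RK[1],0];print(c,np.round(d[:2],4),round(po[3]-.109,3),round(q,3))
E
python3 g.py
```

```text
30.6333 [ 0.5809353  -0.03984982  0.18528013] 0.5739069587377419
16
[ 0.6797 -0.0451  0.      0.1141]
yellow [ 0.0004 -0.1042] -0.011 0.94
green [-0.0018 -0.0357] -0.01 0.963
blue [-0.0023  0.0342] 0.009 0.972
red [-0.0015  0.104 ] 0.007 0.967
```

View pics/w7.png

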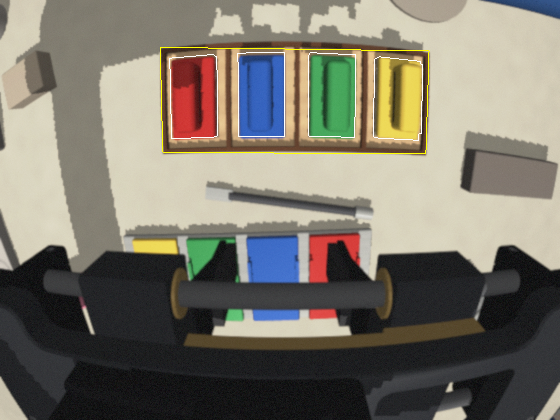

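All four stand upright in the rack: red (193, 96), blue (262, 95), green (333, 96) and yellow (398, 96). That reverses the tray order, and each is within about 3 mm of its bay centre.

```bash
python3 -c "
from station import r
print(r.finish_job())"
```

```text
the job is handed in; nothing more can be done
None
```

All four blocks are in the rack in reverse order, each within about 3 mm of its bay centre in the last wrist view, and the job was handed in at about 31 s; the judge returned no verdict.

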